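# Edge the board carrier off the slab and set it in its nest

### The arm

A 6-joint arm with a two-finger parallel gripper is mounted at the origin on a cart in front of the work surface, level with it; the furniture and walls round the work are solid. World frame = base frame: x ahead of the robot, y to its left, z up, the work surface at z = 0. Lengths are in m, angles in rad, forces in N, time in s.
With the tool pointing down it reaches from about 0.25 to 0.725 m from the base axis. Payload 4 kg.
Tool frame: the origin (TCP) lies midway between the tips of the shut fingers; the grasp point (between the pads) lies 19 mm behind it; y points along the fingers, z is the direction in which the jaws open and shut, and the axes are right-handed (so a half turn about y gives the same grasp; the last joint's range is limited). The gripper opens to 85 mm and grips with 20 to 120 N. Pads are 22 mm wide; open, the fingers measure 114 mm over their backs; the gripper's body (76 mm by 85 mm) begins 54 mm behind the grasp point. The pads swing forward as they close: fully open they stand 13 mm farther back than shut.
Start: joints at [-1.174, 0.241, 0.005, 1.335, 0, 1.571], TCP at [0.193, -0.461, 0.231] pointing down, gripper open.
Joint ranges: [-2.72, 2.72], [-1.05, 1.87], [-1.09, 1.28], [-1.99, 2.15], [-1.42, 1.44], [-3.14, 3.14]. Speed limits (rad/s): [2.79, 2.79, 3.14, 3.14, 3.14, 3.14].

### API

Orientations are given as a rotation vector (axis times angle).
In Python, from cell import manip, cams gives the robot as it stands.
- The arm moves only by the tool arm_command, never from a script. Its argument "increments" is a list of rows, each a list of 7 numbers: the shift along the world's x, y, z in m, then the turn, a rotation vector about the world's x, y, z in rad, then the closure, from 0 (fully open) to 1 (shut). A call has exactly 8 rows; each row shifts and turns the commanded pose from where the row before left it; what a row does not reach is not made up. A row lasts 1/12 s, in which the tool goes at most 41.7 mm and 7.16 degrees, less where a joint would pass 70% of its speed; a pose out of reach is approached as far as the arm can. A call is refused whole if a number of a shift passes 0.0417 or a number of a turn 0.125, either way. A call with a gripper value outside its range is refused whole. The fingers move at their own pace and stop on an object; "grip_force" is the grip in N (left out, the last holds). Time passes only in rows, so rows that do not move let the fingers close, or fill a call up. It gives the time, the measured TCP pose, the force and the opening at its end, in the units of the state.
- manip.observe(): the state, without advancing time (a new reading comes with each control period).
- cams.capture(name): name is "scene" or "top" or "wrist"; returns (picture, depth): 420x560x3 uint8, red, green, blue; 420x560 float32, m along the optical axis (not along the pixel's ray), 0 where there is no reading.
- cams.camera_info(name): a dict with "fx", "fy", "cx", "cy" (pixels), "extrinsics" (4x4, takes a point from camera to world coordinates); the wrist camera has in their place "T_tool_cam" (4x4, takes a point from camera to tool coordinates, whose origin is the TCP and whose axes are the tool frame's). Camera axes: x right, y up, looking along -z (the intrinsics and any distortion apply to the point x, -y, -z); pixel columns grow to the right and rows downward; lengths in m; the calibration is good to about 2 mm. A picture is of the moment at which its call begins: read the wrist's pose just before it. camera_info takes no time and is no camera call.
- manip.close_job(): hands the job in, once; it reports no verdict.
The state is a dict: "time": time; "joints": joint angles; "joint_vel": joint speeds; "tau": joint torques, N m; "ee_pos": TCP position; "orientation": TCP orientation; "contact_force": force on the tool from outside, world axes, zero at the start; "torque": the same for the moment, N m; "gripper_width": finger opening in m.
Only numpy, scipy, OpenCV 4.12 (cv2) and the standard library are available. Lean on these libraries where they do the work, as an engineer would, in place of code of your own. Each camera call takes 0.05 s, during which the arm holds its last target.

### The job

Slide the flat board carrier along the dark stone slab, without lifting it, until its blue finger tab sticks out well clear of the slab's left edge (the edge the tab points at), with most of the tab overhanging. Then pinch the overhanging tab by its two sides, lift the carrier off and set it down flat in the nest, inside the four white corner guides and with its tab out over the nest's left end, and let go. Do not let the carrier drop onto the worktop, and leave the other things where they are.

Things in the scene. Friction and masses are not known exactly. Their poses are not given: they have to be found in the camera images.
- carrier: loose board carrier, 0.06-0.13 kg: flat grey plate 110 (x) x 130 (y) x 6 mm with a small green board (10 mm above the underside) fixed on it and a blue finger tab, 34 mm wide (x), 5 mm thick, running 55 mm out from the middle of the +y end, undersides level. Origin: centre of the plate's underside; z up. It starts flat on the slab, tab wholly over the slab; plain rear end at y = -65 mm. Slides freely
- tab_tip (a point): middle of the free end of the carrier's blue tab, half way up its thickness: 120 mm along the carrier's +y from its origin, 2.5 mm above its underside
- tab_grip (a point): point on the blue tab's centre line, half way up its thickness, 20 mm back from its free end; the tab's two upright sides to pinch are 17 mm either side of it along the carrier's x. Same axes as the carrier
- slab: dark stone slab, fixed, 160 (x) x 235 (y) x 45 mm high, flat top without a rim; origin at the centre of its underside, on the worktop. Its +y edge (y = +117.5 mm, roughly to the robot's left) is the one the carrier's tab points at; beyond it is free air down to the worktop
- slab_edge (a point): middle of the slab's +y top edge, at the height of its top (45 mm)
- nest: receiving nest, fixed: pedestal 132 (x) x 152 (y) mm, flat top 45 mm above the worktop, with four white L-shaped corner guides, 6 mm thick, rising 8 mm above the top. Pocket between them 120 (x) x 140 (y) mm for the plate; the gap at the +y end lets the tab overhang there by about 44 mm. Origin: centre of its underside, on the worktop; +y is roughly to the robot's left
- nest_floor (a point): centre of the nest's flat top, 45 mm above the worktop, where the centre of the carrier's underside belongs
- amber_dropper: bystander: amber glass dropper bottle with black bulb, standing, 30 mm across, 104 mm tall; origin at the centre of its base
- loupe: bystander: black loupe, standing, 37 mm across, 40 mm tall; origin at the centre of its base
- kapton_tape: bystander: roll of amber tape lying flat, 72 mm across, 12 mm high; origin at the centre of its underside
- film_reel: bystander: white film reel lying flat, 68 mm across, 12 mm high; origin at the centre of its underside
- wipe_pack: bystander: white wipe pack lying flat, 60 x 105 x 22 mm, origin at the centre of its underside
- marker_blue: bystander: white marker pen with a blue cap, lying, 139 mm long, 12 mm high, origin at the middle of its underside

How it is judged:
On the way, in this order (a step that is already met when the one before it is completed fails the run):
1. the carrier lies flat on the slab with its tab overhanging the slab's +y edge by at least 27 mm (half its length) (z of carrier in the frame of slab between 0.041 and 0.049 m and angle between carrier's own z axis and vertical below 0.06 rad and y of tab_tip in the frame of slab_edge above 0.027 m), for 0.2 s.
2. the fingers lift the carrier at least 15 mm off the slab (z of carrier in the frame of slab above 0.06 m and contact force between the fingers and carrier above 0.3 N), for 0.2 s.
At the end, for the whole second after the job is handed in: The carrier is at rest, lying flat (within 0.04 rad) on the nest's top inside the corner guides: its origin within 8 mm of the nest's centre along each nest axis and within 3 mm of the nest's top in height, its tab out over the nest's +y end, and it has been let go (x of carrier in the frame of nest between -0.008 and 0.008 m and y of carrier in the frame of nest between -0.008 and 0.008 m and z of carrier in the frame of nest between 0.042 and 0.048 m and angle between carrier's own z axis and vertical below 0.04 rad and y of tab_tip in the frame of nest above 0.1 m and linear speed of carrier below 0.01 m/s); the robot touches nothing.
It fails at once if the carrier is lifted off the slab (over 12 mm) while its tab is still wholly over the slab (z of carrier in the frame of slab above 0.057 m and y of tab_tip in the frame of slab_edge below 0 m and horizontal distance between carrier and slab below 0.1 m).
It fails at once if the carrier drops to the worktop (its origin below 20 mm) (height (world z) of carrier below 0.02 m).
It fails at once if another thing (dropper bottle, loupe, tape, reel, wipe pack or marker) is moved by more than 40 mm (distance of any of amber_dropper, loupe, kapton_tape, film_reel, wipe_pack, marker_blue from where it was at the start of the episode above 0.04 m).
It also fails if it takes over 58 s, if anything falls off the work surface, if the arm or the gripper's body presses on something with over 40 N, if the wrist force passes 120 N, or if a joint passes its speed limit or range.

## Working session

There is one attempt and no reset: what is moved stays moved. The work goes in short steps, Python scripts to look and compute and a tool call to move; the robot and the scene stay as the last step left them, time stands still between calls to the robot, and variables do not carry over. Pictures are saved under pics/ and viewed, and the job is handed in when it is done.

Besides the shell and the picture viewer there is one more tool, called by a JSON object that holds its "api" and its "payload". arm_command: Moves the arm, as the interface text tells. Its arguments: {"type":"object","properties":{"increments":{"type":"array"},"grip_force":{"type":"number"}},"required":["increments"]}

```bash
ls; mkdir -p pics; python3 - <<'E'
from cell import manip,cams
import cv2,numpy as np
s=manip.observe();print(s)
for n in ("scene","top","wrist"):
    p,d=cams.capture(n);cv2.imwrite(f"pics/{n}0.png",p[:,:,::-1]);np.savez(f"pics/{n}0.npz",p=p,d=d)
    print(n,cams.camera_info(n))
E
```

```text
pics
{'time': 0.0, 'joints': array([-1.17399153e+00,  2.41379833e-01,  3.71880452e-03,  1.33519713e+00,
        2.82990059e-05,  1.57076728e+00]), 'joint_vel': array([-0.00109413,  0.00108149,  0.00043307,  0.00023352,  0.00048589,
        0.00104978]), 'tau': array([ 1.72678242e-04, -3.72325408e+01,  2.52400768e+01,  1.70971197e-02,
        1.81575924e-04,  1.48785954e-06]), 'ee_pos': array([ 0.19299975, -0.4605626 ,  0.23042744]), 'orientation': array([-0.4032522 ,  2.00575409, -2.00161142]), 'contact_force': array([-0.12375518,  0.49236191, -1.03156571]), 'torque': array([0.00136975, 0.03522369, 0.05055457]), 'gripper_width': 0.08533474041621121}
scene {'fx': 413.16383766009466, 'fy': 413.16383766009466, 'cx': 273.6509249423623, 'cy': 209.91929881296167, 'extrinsics': array([[-0.88489292,  0.26999693, -0.37956052,  0.09343335],
       [-0.46563259, -0.49126391,  0.73610194,  0.82163504],
       [ 0.01228088,  0.82810714,  0.56043532,  0.63648812],
       [ 0.        ,  0.        ,  0.        ,  1.        ]])}
top {'fx': 464.0580039872112, 'fy': 464.0580039872112, 'cx': 282.4438972489217, 'cy': 212.19125255074334, 'extrinsics': array([[-0.02968834,  0.98754923, -0.15448343,  0.31183737],
       [-0.99952399, -0.03062785, -0.00370466,  0.04980409],
       [-0.00839003,  0.15429991,  0.98798843,  1.32584049],
       [ 0.        ,  0.        ,  0.        ,  1.        ]])}
wrist {'fx': 356.91789445739215, 'fy': 356.91789445739215, 'cx': 285.20078458246695, 'cy': 205.44386798722917, 'T_tool_cam': array([[-1.03817549e-04, -9.46704249e-01, -3.22104105e-01,
        -8.26163003e-02],
       [-3.45757521e-04,  3.22104122e-01, -9.46704186e-01,
        -1.43415273e-01],
       [ 9.99999935e-01,  1.30854083e-05, -3.60770175e-04,
         4.05848064e-04],
       [ 0.00000000e+00,  0.00000000e+00,  0.00000000e+00,
         1.00000000e+00]])}
```

View pics/top0.png

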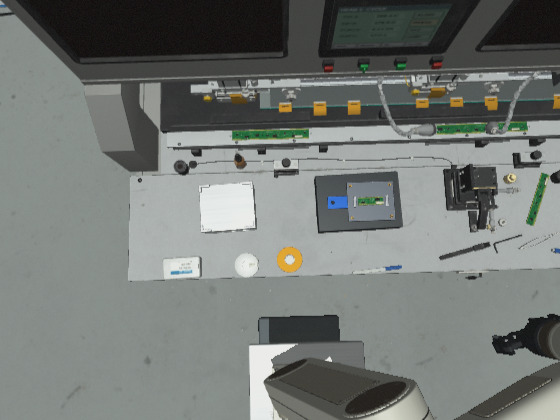

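View pics/scene0.png

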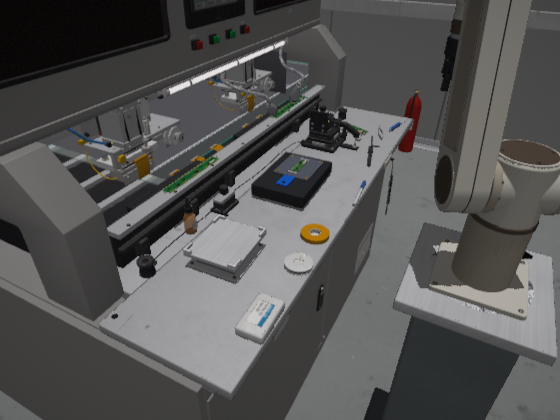

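The top view shows the slab at about (358,202), the carrier at about (372,201) with its blue tab pointing left at (337,203), and the nest at (228,207). The bystanders lie along the front and at the back-left. Next I'll measure the poses.

```bash
cat > h.py <<'E'
import numpy as np,cv2
from scipy.spatial.transform import Rotation as R
from cell import manip,cams
def ptmap(name,d,ee=None,rv=None):
    c=cams.camera_info(name)
    v,u=np.mgrid[0:d.shape[0],0:d.shape[1]]
    P=np.stack([(u-c['cx'])/c['fx']*d,-(v-c['cy'])/c['fy']*d,-d,np.ones_like(d)],-1)
    if name=='wrist':
        T=np.eye(4);T[:3,:3]=R.from_rotvec(rv).as_matrix();T[:3,3]=ee
        E=T@c['T_tool_cam']
    else:E=c['extrinsics']
    return (P@E.T)[...,:3]
def ray(name,u,v,z,ee=None,rv=None):
    c=cams.camera_info(name)
    E=c['extrinsics'] if name!='wrist' else None
    if E is None:
        T=np.eye(4);T[:3,:3]=R.from_rotvec(rv).as_matrix();T[:3,3]=ee;E=T@c['T_tool_cam']
    r=E[:3,:3]@np.array([(u-c['cx'])/c['fx'],-(v-c['cy'])/c['fy'],-1]);o=E[:3,3]
    return o+r*(z-o[2])/r[2]
E
python3 - <<'E'
from h import *
f=np.load('pics/top0.npz');p,d=f['p'],f['d']
P=ptmap('top',d)
print('table z',P[260,330],P[240,280])
roi=np.zeros(d.shape,bool);roi[160:285,125:470]=1
def rect(m,n,z=None):
    q=P[m][:,:2];r=cv2.minAreaRect(q.astype(np.float32));print(n,m.sum(),'z',np.median(P[m][:,2]).round(4),np.round(r[0],4),np.round(r[1],4),round(r[2],2))
def comp(m,seed):
    _,l=cv2.connectedComponents(m.astype(np.uint8));return l==l[seed[1],seed[0]]
hi=roi&(P[...,2]>0.03)&(P[...,2]<0.075)
box=lambda x0,x1,y0,y1:(lambda m:(m.__setitem__((slice(y0,y1),slice(x0,x1)),True),m)[1])(np.zeros(d.shape,bool))
rect(hi&box(305,415,165,240),'slab')
rect(hi&box(190,265,170,245),'nest')
hsv=cv2.cvtColor(p,cv2.COLOR_RGB2HSV)
b=hi&(hsv[...,0]>100)&(hsv[...,0]<125)&(hsv[...,1]>150)&(p[...,2]>80)&box(320,355,185,220)
rect(b,'tab')
for z in(0.045,0.05):
  pass
print(p[200,300:405].astype(int).tolist())
low=roi&(P[...,2]>0.006)&(P[...,2]<.15)
n,l,s,c=cv2.connectedComponentsWithStats(low.astype(np.uint8))
for i in range(1,n):
    if s[i,4]>15:rect(l==i,str(s[i]))
big=cv2.resize(p[165:245,190:420,::-1],None,fx=3.4,fy=3.4,interpolation=cv2.INTER_CUBIC);cv2.imwrite('pics/crop.png',big)
E
```

```text
table z [ 0.37764318 -0.07673504 -0.0044887 ] [ 0.43882705  0.06417631 -0.00070408]
slab 4725 z 0.0457 [ 0.5379 -0.1591] [0.1612 0.2363] 1.73
nest 2536 z 0.044 [0.5327 0.2103] [0.1327 0.1519] 2.85
tab 222 z 0.0483 [ 0.5355 -0.0988] [0.034  0.0544] 4.0
[[163, 168, 167], [162, 168, 166], [163, 170, 167], [167, 171, 169], [165, 171, 168], [166, 173, 171], [167, 172, 169], [168, 175, 172], [170, 175, 173], [172, 176, 174], [169, 174, 173], [170, 175, 174], [170, 175, 174], [170, 176, 174], [168, 174, 172], [131, 135, 134], [28, 32, 33], [71, 75, 76], [86, 90, 90], [85, 90, 91], [84, 89, 89], [84, 89, 89], [87, 91, 91], [84, 89, 89], [83, 88, 89], [84, 88, 89], [84, 87, 88], [57, 71, 95], [62, 120, 216], [56, 115, 210], [56, 113, 209], [52, 102, 184], [56, 102, 182], [57, 105, 185], [57, 115, 211], [55, 115, 210], [57, 116, 211], [57, 115, 211], [57, 116, 211], [58, 116, 211], [56, 115, 210], [56, 115, 210], [56, 115, 211], [55, 114, 210], [56, 115, 211], [55, 114, 211], [55, 113, 208], [65, 94, 141], [124, 131, 140], [125, 133, 141], [125, 132, 140], [125, 134, 142], [124, 132, 140], [12
[... 999 characters left out ...]
734] [0.0167 0.0284] 2.65
[273 160  26  16 372] 372 z 0.0397 [0.6491 0.0418] [0.0731 0.0448] 88.6
[ 444  164   26   47 1001] 1001 z 0.0318 [ 0.57   -0.4473] [0.122  0.0659] 1.94
[ 314  172   89   62 4818] 4818 z 0.0456 [ 0.5378 -0.1579] [0.1615 0.2385] 1.64
[ 199  182   57   52 2558] 2558 z 0.044 [0.5327 0.2103] [0.1327 0.1519] 2.85
[277 247  25  26 424] 424 z 0.0104 [0.3821 0.0402] [0.0678 0.0707] 88.15
[452 251  11   5  21] 21 z 0.0082 [ 0.3855 -0.4361] [0.0094 0.028 ] 12.26
[235 253  24  24 434] 434 z 0.0111 [0.3715 0.1605] [0.0652 0.0648] 89.05
[163 256  39  24 813] 813 z 0.0206 [0.3677 0.3428] [0.0601 0.1053] 1.78
[353 266  49   9 132] 132 z 0.0086 [ 0.346  -0.2065] [0.0095 0.1366] 5.01
```

View pics/crop.png

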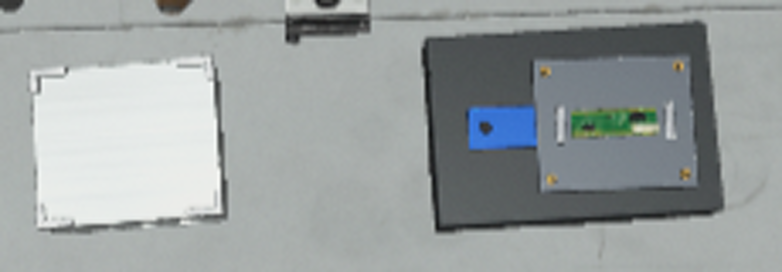

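View pics/wrist0.png

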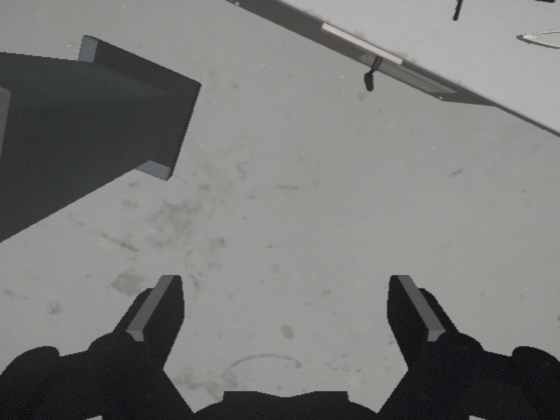

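```bash
python3 - <<'E'
from h import *
s=manip.observe();print(R.from_rotvec(s['orientation']).as_matrix().round(3))
f=np.load('pics/top0.npz');p,d=f['p'],f['d'];P=ptmap('top',d)
P51=np.zeros(d.shape+(2,))
def box(x0,x1,y0,y1):
    m=np.zeros(d.shape,bool);m[y0:y1,x0:x1]=1;return m
def quad(m,z,n):
    m=m.astype(np.uint8);c=max(cv2.findContours(m,cv2.RETR_EXTERNAL,cv2.CHAIN_APPROX_NONE)[0],key=cv2.contourArea)[:,0]
    w=np.array([ray('top',u,v,z)[:2] for u,v in c],np.float32)
    r=cv2.minAreaRect(w);print(n,np.round(r[0],4),np.round(r[1],4),round(r[2],2))
g=cv2.GaussianBlur(p,(3,3),0).max(-1)
quad((g>102)&box(346,399,180,226),.051,'plate')
hsv=cv2.cvtColor(p,cv2.COLOR_RGB2HSV)
quad((hsv[...,1]>120)&(hsv[...,0]>95)&(hsv[...,0]<125)&box(320,352,185,220),.05,'tab')
quad((P[...,2]>.03)&box(305,415,165,240),.045,'slab')
quad((P[...,2]>.03)&box(190,265,170,245),.045,'nest')
E
```

```text
[[-0.922 -0.001  0.386]
 [-0.386  0.002 -0.922]
 [ 0.    -1.    -0.002]]
plate [ 0.5365 -0.189 ] [0.1107 0.1334] 0.55
tab [ 0.5354 -0.0986] [0.0558 0.034 ] 88.22
slab [ 0.5358 -0.1567] [0.1621 0.2373] 2.03
nest [0.5327 0.2099] [0.1342 0.152 ] 2.73
```

{"api": "arm_command", "payload": {"increments": [[0.0214,0.0104,0,0,0,0.0742,0.41],[0.0214,0.0104,0,0,0,0.0742,0.41],[0.0214,0.0104,0,0,0,0.0742,0.41],[0.0214,0.0104,0,0,0,0.0742,0.41],[0.0214,0.0104,0,0,0,0.0742,0.41],[0.0214,0.0104,0,0,0,0.0742,0.41],[0.0214,0.0104,0,0,0,0.0742,0.41],[0.0214,0.0104,0,0,0,0.0742,0.41]], "grip_force": 40}}

```text
time: 0.82
ee_pos: [0.3652, -0.3771, 0.2309]
orientation: [-0.879, 1.621, -1.619]
contact_force: [-0.3, -0.9, -0.3]
gripper_width: 0.0505
```

{"api": "arm_command", "payload": {"increments": [[0.0214,0.0104,0,0,0,0.0742,0.41],[0.0214,0.0104,0,0,0,0.0742,0.41],[0.0214,0.0104,0,0,0,0.0742,0.41],[0.0214,0.0104,0,0,0,0.0742,0.41],[0.0214,0.0104,0,0,0,0.0742,0.41],[0.0214,0.0104,0,0,0,0.0742,0.41],[0.0214,0.0104,0,0,0,0.0742,0.41],[0.0214,0.0104,0,0,0,0.0742,0.41]]}}

```text
time: 1.48
ee_pos: [0.5364, -0.294, 0.2308]
orientation: [-1.218, 1.198, -1.196]
contact_force: [0.0, -0.7, 0.3]
gripper_width: 0.0505
```

```bash
cat > snap.py <<'E'
import sys
from h import *
n,tag=sys.argv[1:3]
s=manip.observe();p,d=cams.capture(n)
cv2.imwrite(f'pics/{tag}.png',p[:,:,::-1]);np.savez(f'pics/{tag}.npz',p=p,d=d,ee=s['ee_pos'],rv=s['orientation'])
print(s['time'],s['ee_pos'],s['contact_force'],s['gripper_width']);print(R.from_rotvec(s['orientation']).as_matrix().round(3))
E
python3 snap.py wrist w1
```

```text
1.4833 [ 0.53641356 -0.29399049  0.23077275] [ 0.0189538  -0.65309486  0.30428324] 0.050466398328427406
[[ 0.017 -0.001  1.   ]
 [-1.     0.     0.017]
 [-0.    -1.    -0.001]]
```

View pics/w1.png

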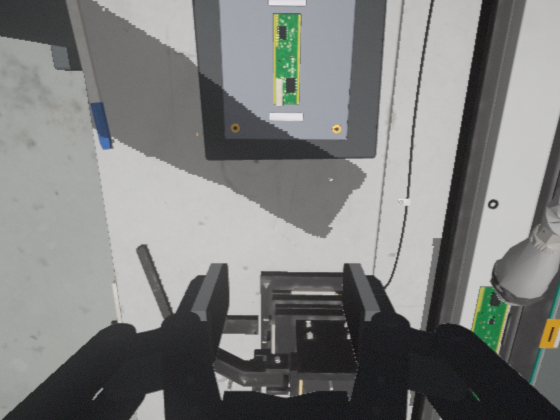

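```bash
python3 - <<'E'
from h import *
f=np.load('pics/w1.npz');ee,rv=f['ee'],f['rv']
for u,v,z in[(222,138,.051),(349,138,.051),(219,0,.051),(357,0,.051),(206,159,.045),(375,157,.045)]:print(u,v,ray('wrist',u,v,z,ee,rv).round(4))
P=ptmap('wrist',f['d'],ee,rv);print(P[60,240],P[150,280],P[380,320],P[355,330])
E
```

```text
222 138 [ 0.4787 -0.2585  0.051 ]
349 138 [ 0.5928 -0.2565  0.051 ]
219 0 [ 0.4806 -0.1488  0.051 ]
357 0 [ 0.591 -0.147  0.051]
206 159 [ 0.4619 -0.279   0.045 ]
375 157 [ 0.6194 -0.2744  0.045 ]
[ 0.49658267 -0.19319677  0.05272333] [ 0.53084061 -0.26945445  0.04485295] [ 0.56891809 -0.45277851  0.13107782] [ 0.57988418 -0.44634305  0.10810473]
```

The plate's rear edge is at row 138, columns 222–349, which puts it at y ≈ -0.257, centred on x ≈ 0.536, with almost no yaw. I'll descend behind it.

{"api": "arm_command", "payload": {"increments": [[0,0,-0.023,0,0,0,0.41],[0,0,-0.023,0,0,0,0.41],[0,0,-0.023,0,0,0,0.41],[0,0,-0.023,0,0,0,0.41],[0,0,-0.023,0,0,0,0.41],[0,0,-0.023,0,0,0,0.41],[0,0,-0.023,0,0,0,0.41],[0,0,-0.023,0,0,0,0.41]]}}

```text
time: 2.2
ee_pos: [0.5352, -0.2946, 0.0458]
orientation: [-1.215, 1.2, -1.199]
contact_force: [0.6, 0.6, 0.3]
gripper_width: 0.0504
```

```bash
python3 snap.py wrist w2
```

```text
2.2 [ 0.53515224 -0.29461627  0.04584778] [0.60640281 0.55047985 0.25085783] 0.050357678316859916
[[ 0.013 -0.001  1.   ]
 [-1.     0.     0.013]
 [-0.    -1.    -0.001]]
```

View pics/w2.png

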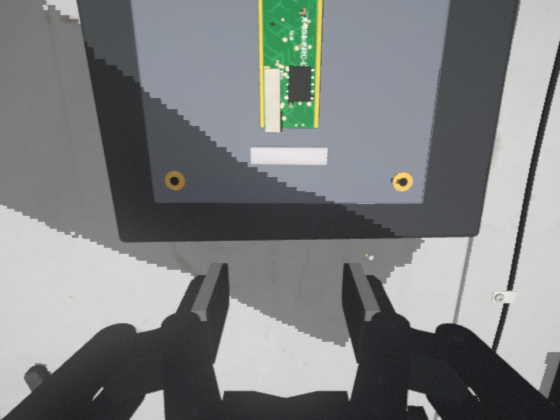

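```bash
python3 - <<'E'
from h import *
f=np.load('pics/w2.npz');ee,rv=f['ee'],f['rv'];P=ptmap('wrist',f['d'],ee,rv)
for r in(264,266,270,280,290,300):print(r,P[r,220].round(4),P[r,352].round(4),f['p'][r,220])
print(ray('wrist',158,203,.051,ee,rv),ray('wrist',424,203,.051,ee,rv))
E
```

```text
264 [ 0.5075 -0.2843  0.0551] [ 0.563  -0.2835  0.0551] [107 108 108]
266 [ 0.5076 -0.2847  0.056 ] [ 0.5626 -0.2833  0.0573] [101 102 103]
270 [ 0.5084 -0.2841  0.0605] [ 0.5622 -0.2839  0.0596] [64 62 65]
280 [ 0.5096 -0.2847  0.0672] [ 0.5607 -0.2835  0.0681] [49 47 47]
290 [ 0.51   -0.2874  0.0701] [ 0.5603 -0.2859  0.0714] [52 52 51]
300 [ 0.5099 -0.2913  0.071 ] [ 0.5605 -0.29    0.0719] [50 49 51]
[ 0.48263524 -0.25891678  0.051     ] [ 0.59122412 -0.25748378  0.051     ]
```

```bash
python3 - <<'E'
from h import *
f=np.load('pics/w2.npz');ee,rv=f['ee'],f['rv'];P=ptmap('wrist',f['d'],ee,rv)
for r in range(256,268,1):print(r,f['p'][r,[212,218,224,348,354,360],0],P[r,218].round(4))
for v in (260,263,266):
  a=ray('wrist',220,v,.045,ee,rv);b=ray('wrist',220,v,.06,ee,rv);print(v,a,b)
E
```

```text
256 [130 127 127 125 126 127] [ 0.4956 -0.3086 -0.    ]
257 [127 127 127 124 124 126] [ 4.956e-01 -3.091e-01  2.000e-04]
258 [126 126 128 123 126 128] [ 0.4957 -0.3095  0.0006]
259 [127 129 127 124 127 128] [ 4.956e-01 -3.103e-01  4.000e-04]
260 [126 129 128 125 127 127] [ 0.4958 -0.3104  0.0015]
261 [126 126 128 125 125 130] [ 0.4957 -0.3113  0.0011]
262 [123 124 121 118 124 128] [ 0.4954 -0.3125  0.    ]
263 [106 110  70  84 108 117] [ 0.5064 -0.2844  0.0539]
264 [107 105  50  60 106 110] [ 0.5066 -0.2844  0.0548]
265 [110 108  44  49 106 110] [ 0.5067 -0.2847  0.0553]
266 [107 106  44  45 110 108] [ 0.5069 -0.2845  0.0565]
267 [110 108  48  40 104 106] [ 0.5068 -0.2851  0.0563]
260 [ 0.50558281 -0.2876657   0.045     ] [ 0.50855053 -0.27983008  0.06      ]
263 [ 0.50551347 -0.28917683  0.045     ] [ 0.50848839 -0.28118412  0.06      ]
266 [ 0.5054437  -0.29069712  0.045     ] [ 0.50842588 -0.28254637  0.06      ]
```

{"api": "arm_command", "payload": {"increments": [[0,0.0015,0,0,0,0,0.41],[0,0.003,0,0,0,0,0.41],[0,0.003,0,0,0,0,0.41],[0,0.003,0,0,0,0,0.41],[0,0.003,0,0,0,0,0.41],[0,0.003,0,0,0,0,0.41],[0,0,-0.001,0,0,0,0.41],[0,0,-0.001,0,0,0,0.41]]}}

```text
time: 2.92
ee_pos: [0.5359, -0.2781, 0.0458]
orientation: [-1.215, 1.198, -1.2]
contact_force: [0.2, -0.3, -0.6]
gripper_width: 0.0504
```

{"api": "arm_command", "payload": {"increments": [[0,0,-0.0005,0,0,0,0.41],[0,0,-0.0005,0,0,0,0.41],[0,0,0,0,0,0,0.41],[0,0,0,0,0,0,0.41],[0,0,0,0,0,0,0.41],[0,0,0,0,0,0,0.41],[0,0,0,0,0,0,0.41],[0,0,0,0,0,0,0.41]]}}

```text
time: 3.58
ee_pos: [0.5356, -0.2783, 0.0443]
orientation: [-1.215, 1.2, -1.199]
contact_force: [0.1, 0.4, -0.6]
gripper_width: 0.0502
```

```bash
python3 snap.py wrist w3;python3 - <<'E'
from h import *
f=np.load('pics/w3.npz');ee,rv=f['ee'],f['rv'];P=ptmap('wrist',f['d'],ee,rv)
for r in range(258,268,1):print(r,P[r,218].round(4),P[r,356].round(4))
E
```

```text
3.5833 [ 0.53561609 -0.27827552  0.04430577] [ 0.10002615  0.4053357  -0.62154453] 0.05022224508006919
[[ 0.013 -0.     1.   ]
 [-1.     0.     0.013]
 [-0.    -1.    -0.   ]]
258 [ 0.5057 -0.269   0.0461] [ 0.5667 -0.2683  0.0457]
259 [ 0.5058 -0.2693  0.0463] [ 0.5666 -0.2686  0.0462]
260 [ 0.5056 -0.2702  0.0456] [ 0.5666 -0.2689  0.0466]
261 [ 0.5058 -0.2702  0.0465] [ 0.5667 -0.2695  0.0463]
262 [ 0.5057 -0.2709  0.0462] [ 0.5669 -0.2705  0.0454]
263 [ 0.5067 -0.2686  0.0513] [ 0.5655 -0.2676  0.0518]
264 [ 0.5068 -0.2688  0.052 ] [ 0.5652 -0.2672  0.0535]
265 [ 0.5071 -0.2683  0.0538] [ 0.565  -0.2672  0.0543]
266 [ 0.5074 -0.268   0.0553] [ 0.5647 -0.2668  0.056 ]
267 [ 0.5075 -0.2683  0.0556] [ 0.5647 -0.2674  0.0558]
```

View pics/w3.png

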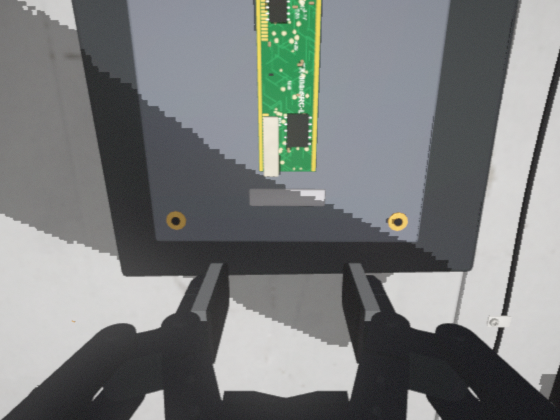

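{"api": "arm_command", "payload": {"increments": [[0,0,-0.001,0,0,0,0.41],[0,0,-0.001,0,0,0,0.41],[0,0,-0.001,0,0,0,0.41],[0,0,0,0,0,0,0.41],[0,0,0,0,0,0,0.41],[0,0,0,0,0,0,0.41],[0,0,0,0,0,0,0.41],[0,0,0,0,0,0,0.41]]}}

```text
time: 4.3
ee_pos: [0.5357, -0.2783, 0.042]
orientation: [-1.215, 1.199, -1.2]
contact_force: [-2.3, 1.2, 5.3]
gripper_width: 0.0502
```

```bash
python3 snap.py wrist w4;python3 - <<'E'
from h import *
f=np.load('pics/w4.npz');ee,rv=f['ee'],f['rv'];P=ptmap('wrist',f['d'],ee,rv)
for r in range(261,268,1):print(r,P[r,218].round(4),P[r,356].round(4))
E
```

```text
4.3 [ 0.53570548 -0.27826773  0.04195599] [-2.32965534  1.20631744  5.31102872] 0.05021583466719061
[[ 0.013  0.     1.   ]
 [-1.    -0.     0.013]
 [ 0.    -1.     0.   ]]
261 [ 0.5063 -0.2691  0.0463] [ 0.5663 -0.2684  0.0461]
262 [ 0.5062 -0.2698  0.0459] [ 0.5662 -0.2687  0.0465]
263 [ 0.5068 -0.2685  0.0493] [ 0.5659 -0.2682  0.0483]
264 [ 0.5074 -0.2674  0.0522] [ 0.5654 -0.2675  0.0505]
265 [ 0.5074 -0.2679  0.0521] [ 0.5649 -0.2667  0.053 ]
266 [ 0.5072 -0.2687  0.0515] [ 0.565  -0.2673  0.0526]
267 [ 0.5075 -0.2684  0.0529] [ 0.5648 -0.2674  0.0534]
```

Contact at TCP 0.042 puts the tips about 3 mm above the TCP at this opening. I'll raise slightly and push.

{"api": "arm_command", "payload": {"increments": [[0,0,0.0024,0,0,0,0.41],[0,0.003,0,0,0,0,0.41],[0,0.005,0,0,0,0,0.41],[0,0.005,0,0,0,0,0.41],[0,0.005,0,0,0,0,0.41],[0,0.005,0,0,0,0,0.41],[0,0.005,0,0,0,0,0.41],[0,0.004,0,0,0,0,0.41]]}}

```text
time: 5.02
ee_pos: [0.5355, -0.2453, 0.0435]
orientation: [-1.216, 1.2, -1.199]
contact_force: [-1.1, -0.2, -0.5]
gripper_width: 0.0504
```

```bash
python3 snap.py wrist w5;python3 snap.py top t5
```

```text
5.0167 [ 0.53547646 -0.24532786  0.0435326 ] [-1.10395516 -0.15899581 -0.46326096] 0.05040697171387086
[[ 0.014 -0.     1.   ]
 [-1.     0.     0.014]
 [-0.    -1.    -0.   ]]
5.0667 [ 0.53546153 -0.24467653  0.04352067] [-0.40107083  0.04046442  0.39489855] 0.050269885249413615
[[ 0.014 -0.001  1.   ]
 [-1.     0.001  0.014]
 [-0.001 -1.    -0.001]]
```

View pics/w5.png

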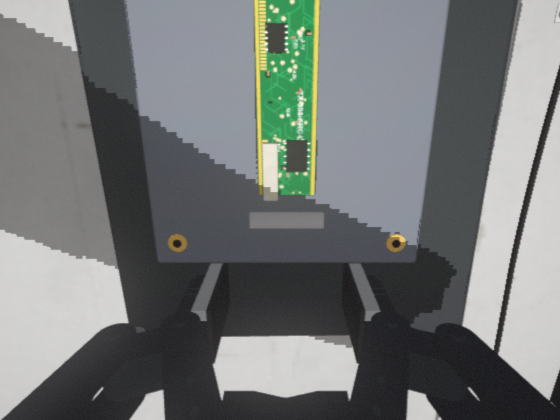

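The plate's rear edge (row 263) now sits against both fingers and is moving straight. I'll keep pushing.

{"api": "arm_command", "payload": {"increments": [[0,0.004,0,0,0,0,0.41],[0,0.006,0,0,0,0,0.41],[0,0.006,0,0,0,0,0.41],[0,0.006,0,0,0,0,0.41],[0,0.006,0,0,0,0,0.41],[0,0.006,0,0,0,0,0.41],[0,0.005,0,0,0,0,0.41],[0,0.003,0,0,0,0,0.41]]}}

```text
time: 5.78
ee_pos: [0.5356, -0.2034, 0.0437]
orientation: [-1.216, 1.199, -1.199]
contact_force: [-0.2, -0.5, 0.3]
gripper_width: 0.05
```

{"api": "arm_command", "payload": {"increments": [[0,0.002,0,0,0,0,0.41],[0,0.001,0,0,0,0,0.41],[0,0.001,0,0,0,0,0.41],[0,0,0,0,0,0,0.41],[0,0,0,0,0,0,0.41],[0,0,0,0,0,0,0.41],[0,0,0,0,0,0,0.41],[0,0,0,0,0,0,0.41]]}}

```text
time: 6.45
ee_pos: [0.5356, -0.2003, 0.0437]
orientation: [-1.215, 1.2, -1.199]
contact_force: [-0.4, -0.3, 0.3]
gripper_width: 0.0506
```

```bash
python3 snap.py wrist w6;python3 snap.py top t6; python3 - <<'E'
from h import *
f=np.load('pics/t6.npz');p,d=f['p'],f['d']
hsv=cv2.cvtColor(p,cv2.COLOR_RGB2HSV);m=((hsv[...,1]>120)&(hsv[...,0]>95)&(hsv[...,0]<125)).astype(np.uint8);m[:185]=0;m[225:]=0;m[:,:270]=0;m[:,355:]=0
c=max(cv2.findContours(m,cv2.RETR_EXTERNAL,cv2.CHAIN_APPROX_NONE)[0],key=cv2.contourArea)[:,0]
w=np.array([ray('top',u,v,.05)[:2] for u,v in c],np.float32);r=cv2.minAreaRect(w);print(r,w[:,1].max(),w[:,1].min(),w[:,0].min(),w[:,0].max())
cv2.imwrite('pics/t6c.png',cv2.resize(p[165:245,190:420,::-1],None,fx=3.4,fy=3.4,interpolation=cv2.INTER_CUBIC))
E
```

```text
6.45 [ 0.5355965  -0.20030262  0.04365425] [-0.36403277 -0.28473406  0.32828449] 0.05064987181642332
[[ 0.013 -0.     1.   ]
 [-1.     0.     0.013]
 [-0.    -1.    -0.   ]]
6.5 [ 0.53560915 -0.20030138  0.04364606] [ 0.37067979  0.2132407  -0.2057182 ] 0.050425984211028334
[[ 0.013 -0.     1.   ]
 [-1.     0.     0.013]
 [-0.    -1.    -0.   ]]
((0.5347036719322205, -0.03005465306341648), (0.05325721204280853, 0.03398752212524414), 88.22014617919922) -0.0029987379 -0.057198085 0.51716274 0.5514695
```

View pics/t6c.png

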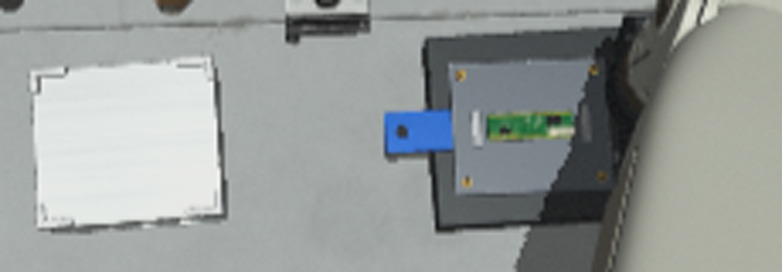

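View pics/w6.png

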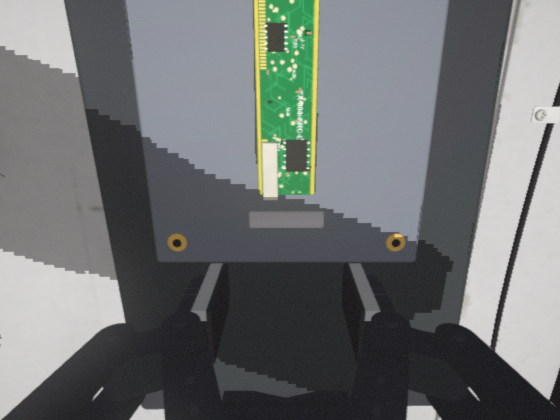

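{"api": "arm_command", "payload": {"increments": [[0,0.002,0,0,0,0,0.41],[0,0.002,0,0,0,0,0.41],[0,0.002,0,0,0,0,0.41],[0,0.0015,0,0,0,0,0.41],[0,0.0005,0,0,0,0,0.41],[0,0,0,0,0,0,0.41],[0,-0.004,0,0,0,0,0.41],[0,-0.01,0.01,0,0,0,0.41]]}}

```text
time: 7.22
ee_pos: [0.534, -0.2049, 0.0519]
orientation: [-1.218, 1.202, -1.195]
contact_force: [-0.4, -0.1, 0.4]
gripper_width: 0.0506
```

{"api": "arm_command", "payload": {"increments": [[0,0,0.03,0,0,0,0.41],[0,0,0.035,0,0,0,0.41],[0,0,0.035,0,0,0,0.41],[0,0.02,0.02,0,0,0,0.41],[0,0.02,0,0,0,0,0.41],[0,0.02,0,0,0,0,0.41],[0,0.02,0,0,0,0,0.41],[0,0.02,0,0,0,0,0.41]]}}

```text
time: 7.88
ee_pos: [0.5356, -0.1057, 0.1741]
orientation: [-1.215, 1.199, -1.2]
contact_force: [0.5, 0.0, 0.7]
gripper_width: 0.0505
```

```bash
python3 snap.py wrist w7
```

```text
7.8833 [ 0.53564612 -0.10573907  0.17409179] [0.4799258  0.0475737  0.71608898] 0.05054133074500137
[[ 0.013  0.001  1.   ]
 [-1.    -0.     0.013]
 [ 0.    -1.     0.001]]
```

View pics/w7.png

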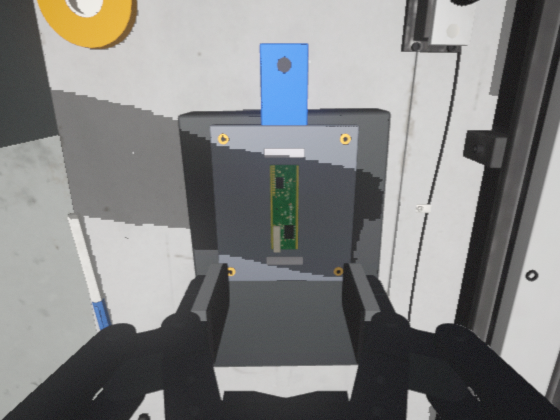

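The tab overhangs the slab edge well: its tip is at row 43, columns 260–308, and the slab edge is at about row 112.

```bash
python3 - <<'E'
from h import *
f=np.load('pics/w7.npz');ee,rv=f['ee'],f['rv'];p=f['p']
for u,v,z in[(260.5,43.5,.05),(308,43.5,.05),(262,125,.05),(307,125,.05),(181,115,.045),(388,109,.045),(211,127,.051),(357,126,.051)]:print(u,v,ray('wrist',u,v,z,ee,rv).round(4))
hsv=cv2.cvtColor(p,cv2.COLOR_RGB2HSV);m=((hsv[...,1]>120)&(hsv[...,0]>95)&(hsv[...,0]<125)).astype(np.uint8);m[:,:240]=0;m[:,320:]=0;m[150:]=0
c=max(cv2.findContours(m,cv2.RETR_EXTERNAL,cv2.CHAIN_APPROX_NONE)[0],key=cv2.contourArea)[:,0]
w=np.array([ray('wrist',u,v,.05,ee,rv)[:2] for u,v in c],np.float32);print(cv2.minAreaRect(w))
E
```

```text
260.5 43.5 [0.5173 0.0027 0.05  ]
308 43.5 [0.5498 0.0031 0.05  ]
262 125 [ 0.5178 -0.0521  0.05  ]
307 125 [ 0.5509 -0.0517  0.05  ]
181 115 [ 0.4575 -0.0461  0.045 ]
388 109 [ 0.6107 -0.0399  0.045 ]
211 127 [ 0.4805 -0.0539  0.051 ]
357 126 [ 0.5876 -0.0518  0.051 ]
((0.533333957195282, -0.02429976500570774), (0.034236978739500046, 0.053800955414772034), 0.731732964515686)
```

{"api": "arm_command", "payload": {"increments": [[-0.0005,0.022,0,0,0,0,0.3],[-0.0005,0.023,0,0,0,0,0.3],[-0.0005,0.023,0,0,0,0,0.3],[0,0.0217,0,0,0,0,0.3],[0,0,-0.025,0,0,0,0.3],[0,0,-0.025,0,0,0,0.3],[0,0,-0.025,0,0,0,0.3],[0,0,-0.005,0,0,0,0.3]]}}

```text
time: 8.6
ee_pos: [0.5311, -0.0165, 0.0898]
orientation: [-1.221, 1.205, -1.196]
contact_force: [-1.6, -0.0, -0.8]
gripper_width: 0.0598
```

```bash
python3 snap.py wrist w8
```

```text
8.6 [ 0.53112263 -0.01648095  0.08978942] [-1.62669011 -0.00899856 -0.84106579] 0.059772552003998454
[[ 0.014 -0.007  1.   ]
 [-1.     0.     0.014]
 [-0.    -1.    -0.007]]
```

View pics/w8.png

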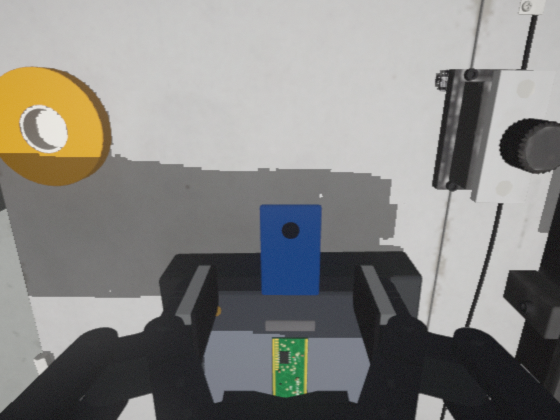

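{"api": "arm_command", "payload": {"increments": [[0,0,-0.015,0,0,0,0.3],[0,0,-0.015,0,0,0,0.3],[0,0,-0.01,0,0,0,0.3],[0,0,-0.01,0,0,0,0.3],[0,0,-0.006,0,0,0,0.3],[0,0,-0.004,0,0,0,0.3],[0,0,0,0,0,0,0.3],[0,0,0,0,0,0,0.3]]}}

```text
time: 9.32
ee_pos: [0.5344, -0.0166, 0.034]
orientation: [-1.215, 1.199, -1.2]
contact_force: [0.2, 0.2, -0.7]
gripper_width: 0.0599
```

```bash
python3 snap.py wrist w9; python3 snap.py scene s9
```

```text
9.3167 [ 0.53439294 -0.0165873   0.03398977] [ 0.19994975  0.16084573 -0.67159039] 0.05985494052993235
[[ 0.013  0.     1.   ]
 [-1.     0.     0.013]
 [ 0.    -1.     0.   ]]
9.3667 [ 0.53464397 -0.01659552  0.03424404] [-0.68165155  0.4989413  -0.82536167] 0.05991967809948004
[[ 0.013  0.001  1.   ]
 [-1.    -0.     0.013]
 [ 0.    -1.     0.001]]
```

View pics/w9.png

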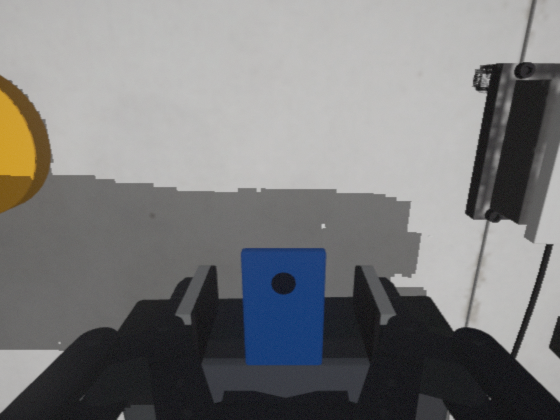

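View pics/s9.png

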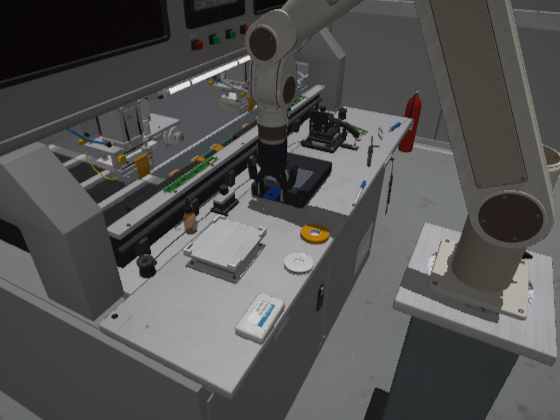

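{"api": "arm_command", "payload": {"increments": [[0,0,-0.003,0,0,0,0.3],[0,0,-0.002,0,0,0,0.3],[0,0,0,0,0,0,0.5],[0,0,0,0,0,0,0.56],[0,0,0,0,0,0,0.6],[0,0,0,0,0,0,0.7],[0,0,0,0,0,0,0.8],[0,0,0,0,0,0,0.9]], "grip_force": 80}}

```text
time: 10.08
ee_pos: [0.534, -0.0165, 0.029]
orientation: [-1.215, 1.2, -1.199]
contact_force: [-1.0, 0.7, 2.4]
gripper_width: 0.0318
```

{"api": "arm_command", "payload": {"increments": [[0,0,0,0,0,0,0.9],[0,0,0.001,0,0,0,0.9],[0,0,0.002,0,0,0,0.9],[0,0,0.002,0,0,0,0.9],[0,0,0.003,0,0,0,0.9],[0,0,0.004,0,0,0,0.9],[0,0,0.004,0,0,0,0.9],[0,0,0.004,0,0,0,0.9]]}}

```text
time: 10.75
ee_pos: [0.5342, -0.0166, 0.0492]
orientation: [-1.215, 1.199, -1.2]
contact_force: [0.1, -0.3, -1.7]
gripper_width: 0.032
```

```bash
python3 snap.py wrist w10; python3 snap.py scene s10
```

```text
10.75 [ 0.53422015 -0.01657065  0.04916676] [ 0.14728448 -0.30355527 -1.68735956] 0.0320449712236855
[[ 0.013  0.     1.   ]
 [-1.    -0.     0.013]
 [ 0.    -1.     0.   ]]
10.8 [ 0.53487519 -0.01658329  0.05004857] [ 0.32983202 -0.73039281  0.27971091] 0.032033449483633174
[[ 0.013  0.002  1.   ]
 [-1.    -0.     0.013]
 [ 0.    -1.     0.002]]
```

View pics/w10.png

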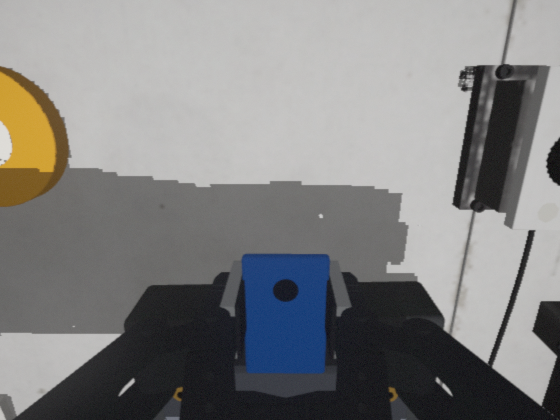

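View pics/s10.png

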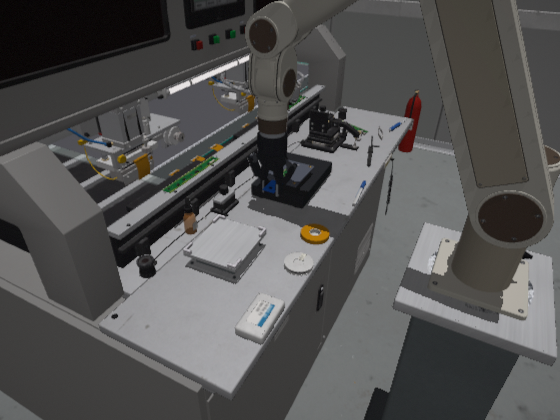

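{"api": "arm_command", "payload": {"increments": [[0,0,0.005,0,0,0,0.9],[0,0,0.007,0,0,0,0.9],[0,0,0.008,0,0,0,0.9],[0,0,0.008,0,0,0,0.9],[0,0,0.008,0,0,0,0.9],[0,0,0.008,0,0,0,0.9],[0,0,0.007,0,0,0,0.9],[0,0,0.005,0,0,0,0.9]]}}

```text
time: 11.52
ee_pos: [0.5346, -0.0166, 0.106]
orientation: [-1.214, 1.198, -1.2]
contact_force: [0.8, 0.5, -1.6]
gripper_width: 0.0318
```

```bash
python3 snap.py wrist w11; python3 snap.py scene s11; python3 - <<'E'
from h import *
f=np.load('pics/w11.npz');ee,rv=f['ee'],f['rv'];P=ptmap('wrist',f['d'],ee,rv)
for r in(262,275,310,330,345,360):print(r,P[r,262].round(4),P[r,308].round(4))
f=np.load('pics/s11.npz');P=ptmap('scene',f['d'])
cv2.imwrite('pics/s11c.png',cv2.resize(f['p'][120:260,180:360,::-1],None,fx=4.3,fy=4.3,interpolation=cv2.INTER_CUBIC))
E
```

```text
11.5167 [ 0.53460901 -0.01657011  0.10602753] [ 0.82675     0.47297749 -1.5872898 ] 0.0318445780216959
[[ 0.013  0.001  1.   ]
 [-1.    -0.     0.013]
 [ 0.    -1.     0.001]]
11.5667 [ 0.53513173 -0.01657561  0.10673672] [ 0.45139222 -0.34881963  0.11150309] 0.03200659926055458
[[ 0.013  0.003  1.   ]
 [-1.    -0.     0.013]
 [ 0.    -1.     0.003]]
262 [0.5255 0.0019 0.1284] [0.5429 0.0022 0.1285]
275 [ 0.5254 -0.0042  0.1275] [ 0.5432 -0.0041  0.1273]
310 [ 0.5253 -0.0196  0.1282] [ 0.5436 -0.0194  0.1281]
330 [ 0.5252 -0.0297  0.1274] [ 0.5439 -0.0286  0.1286]
345 [ 0.5251 -0.0375  0.1272] [ 0.5442 -0.0369  0.1275]
360 [ 0.525  -0.0456  0.1267] [ 0.5444 -0.044   0.1283]
```

View pics/s11c.png

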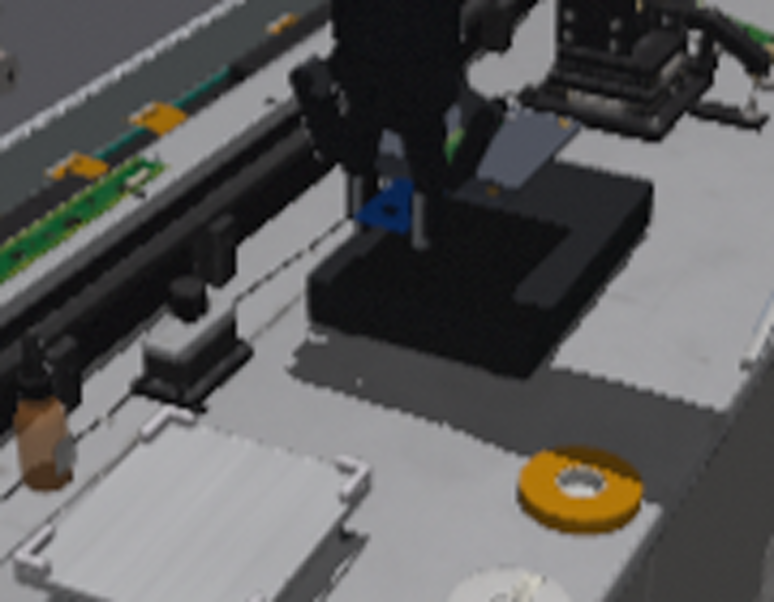

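View pics/w11.png

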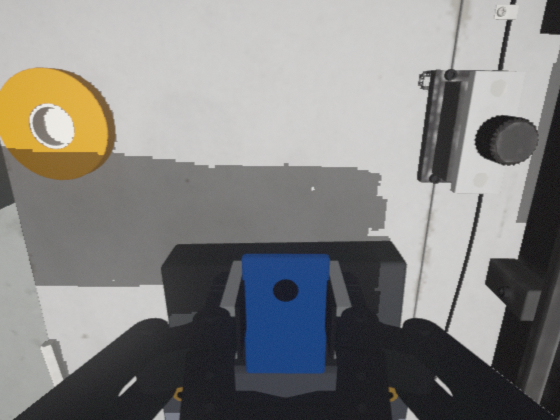

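Held flat: the tab-top depth is a uniform 0.128. I'll transfer toward the nest and stop partway to refine its pose.

{"api": "arm_command", "payload": {"increments": [[0,0.006,0,0,0,0,0.9],[0,0.014,0,0,0,0,0.9],[0,0.018,0,0,0,0,0.9],[0,0.018,0,0,0,0,0.9],[0,0.018,0,0,0,0,0.9],[0,0.018,0,0,0,0,0.9],[0,0.01,0,0,0,0,0.9],[0,0.004,0,0,0,0,0.9]]}}

```text
time: 12.28
ee_pos: [0.5336, 0.0911, 0.1041]
orientation: [-1.217, 1.199, -1.197]
contact_force: [-0.2, 0.5, -1.1]
gripper_width: 0.0319
```

```bash
python3 snap.py wrist w12
```

```text
12.2833 [0.53363044 0.09109069 0.10410934] [-0.20346952  0.507497   -1.08951838] 0.03190815514460046
[[ 0.015 -0.001  1.   ]
 [-1.     0.     0.015]
 [-0.    -1.    -0.001]]
```

View pics/w12.png

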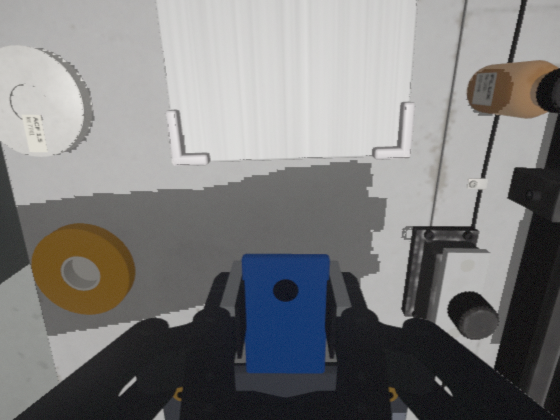

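```bash
python3 - <<'E'
from h import *
f=np.load('pics/w12.npz');ee,rv=f['ee'],f['rv'];P=ptmap('wrist',f['d'],ee,rv)
for u,v,z in[(173.5,164,.053),(409,157,.053),(210,163,.053),(374,158,.053),(220,162,.045),(370,157,.045),(170,110,.053),(411,103,.053),(160,20,.045),(415,20,.045),(244,254,.1255),(328,254,.1255),(246,372,.1255),(326,372,.1255)]:print(u,v,ray('wrist',u,v,z,ee,rv).round(4))
m=(P[...,2]>.035)&(P[...,2]<.065);m[240:]=0;m[:,:145]=0;m[:,425:]=0
c=max(cv2.findContours(m.astype(np.uint8),cv2.RETR_EXTERNAL,cv2.CHAIN_APPROX_NONE)[0],key=cv2.contourArea)
q=P[m];print(len(q),np.percentile(q[:,0],[.5,99.5]),np.percentile(q[:,1],.3),np.median(q[:,2]))
for col in(220,260,300,340,370):
  r=np.where(m[:,col])[0].max();print(col,r,P[r-1,col])
for row in(5,30,60,140):
  k=np.where(m[row])[0];print(row,k.min(),k.max(),P[row,k.min()+1],P[row,k.max()-1])
E
```

```text
173.5 164 [0.4709 0.1305 0.053 ]
409 157 [0.6008 0.1365 0.053 ]
210 163 [0.4912 0.1314 0.053 ]
374 158 [0.5817 0.1357 0.053 ]
220 162 [0.4953 0.1304 0.045 ]
370 157 [0.5813 0.1346 0.045 ]
170 110 [0.4716 0.1595 0.053 ]
411 103 [0.5983 0.1651 0.053 ]
160 20 [0.4679 0.2033 0.045 ]
415 20 [0.5978 0.2053 0.045 ]
244 254 [0.5176 0.1123 0.1255]
328 254 [0.5494 0.1128 0.1255]
246 372 [0.5173 0.0561 0.1255]
326 372 [0.5516 0.0567 0.1255]
39781 [0.46860024 0.59910849] 0.13164161238315264 0.045852592746394
220 161 [0.49563274 0.13187189 0.04657927]
260 159 [0.5184469  0.13338539 0.04657682]
300 158 [0.54118529 0.13433061 0.04663034]
340 157 [0.56398309 0.13512715 0.04591475]
370 156 [0.58132764 0.13572803 0.04460788]
5 156 417 [0.46746169 0.20987709 0.04630831] [0.59673377 0.21173197 0.04696323]
30 160 415 [0.46827628 0.19860974 0.04601165] [0.59730906 0.20050462 0.04669431]
60 164 413 [0.46895512 0.18440048 0.0458701 ] [0.59826329 0.18637636 0.04629153]
140 170 411 [0.47108342 0.14394267 0.05415984] [0.59958069 0.14606379 0.05480096]
```

Nest near-corner pixels (173,164) and (409,157) give its centre as about (0.5325, 0.2096) with yaw 2.7°, which agrees with the top camera.

{"api": "arm_command", "payload": {"increments": [[0,0.008,0,0,0,0.003,0.9],[-0.0005,0.015,0,0,0,0.005,0.9],[-0.001,0.018,0,0,0,0.005,0.9],[-0.001,0.018,0,0,0,0.005,0.9],[-0.001,0.018,0,0,0,0.005,0.9],[-0.001,0.018,0,0,0,0.005,0.9],[-0.001,0.018,0,0,0,0.005,0.9],[-0.0005,0.018,0,0,0,0,0.9]]}}

```text
time: 13.0
ee_pos: [0.5281, 0.2206, 0.1046]
orientation: [-1.231, 1.176, -1.176]
contact_force: [0.7, 0.3, -1.1]
gripper_width: 0.0318
```

{"api": "arm_command", "payload": {"increments": [[0,0.018,0,0,0,0,0.9],[0,0.018,0,0,0,0,0.9],[0,0.018,0,0,0,0,0.9],[0,0.014,0,0,0,0,0.9],[0,0.009,-0.005,0,0,0,0.9],[0,0.005,-0.01,0,0,0,0.9],[0,0.003,-0.01,0,0,0,0.9],[0,0,-0.005,0,0,0,0.9]]}}

```text
time: 13.67
ee_pos: [0.5269, 0.3047, 0.0721]
orientation: [-1.234, 1.176, -1.175]
contact_force: [-0.1, -0.0, -1.2]
gripper_width: 0.0316
```

{"api": "arm_command", "payload": {"increments": [[0,0,0,0,0,0,0.9],[0,0,0,0,0,0,0.9],[0,0,0,0,0,0,0.9],[0,0,0,0,0,0,0.9],[0,0,0,0,0,0,0.9],[0,0,0,0,0,0,0.9],[0,0,0,0,0,0,0.9],[0,0,0,0,0,0,0.9]]}}

```text
time: 14.33
ee_pos: [0.5282, 0.3055, 0.075]
orientation: [-1.23, 1.175, -1.175]
contact_force: [0.5, 0.6, -0.8]
gripper_width: 0.0316
```

```bash
python3 snap.py top t13; python3 snap.py scene s13; python3 - <<'E'
from h import *
p=np.load('pics/t13.npz')['p'];cv2.imwrite('pics/t13c.png',cv2.resize(p[150:250,170:320,::-1],None,fx=5,fy=5,interpolation=cv2.INTER_CUBIC))
p=np.load('pics/s13.npz')['p'];cv2.imwrite('pics/s13c.png',cv2.resize(p[160:300,140:320,::-1],None,fx=4.2,fy=4.2,interpolation=cv2.INTER_CUBIC))
E
```

```text
14.3333 [0.52824601 0.30547013 0.07496386] [ 0.46561871  0.61752311 -0.78598217] 0.03164586042550727
[[ 0.046  0.     0.999]
 [-0.999  0.     0.046]
 [-0.    -1.     0.   ]]
14.3833 [0.52820114 0.30548344 0.07486807] [-0.35760748  0.58606638 -0.46045603] 0.03205044333885891
[[ 0.046  0.     0.999]
 [-0.999  0.     0.046]
 [-0.    -1.     0.   ]]
```

View pics/t13c.png

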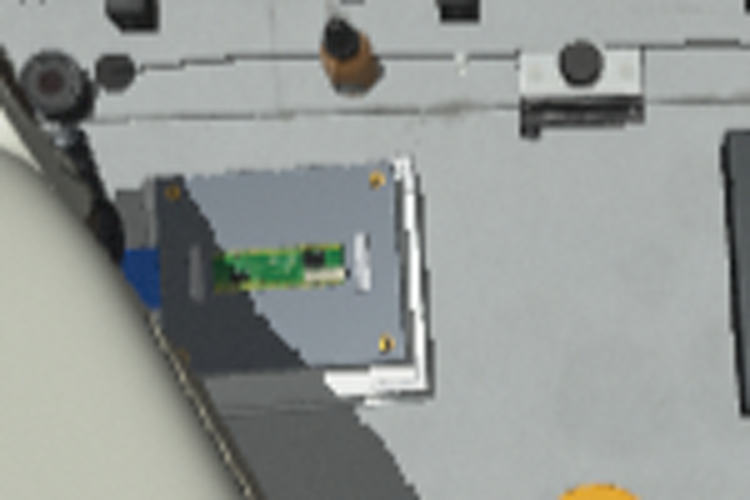

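View pics/s13c.png

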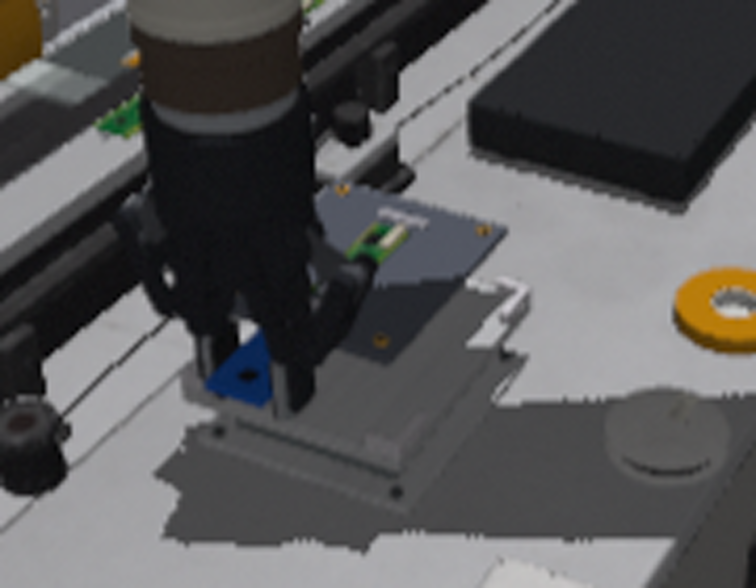

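```bash
python3 - <<'E'
from h import *
for u,v in[(391,162),(408,362),(150,178),(402,300)]:print(ray('top',170+u/5-.4,150+v/5-.4,.0975).round(4))
f=np.load('pics/t13.npz');P=ptmap('top',f['d'])
print(P[190,235:256].round(4)[:,1:].tolist()); print(P[200,205:240:5,2],P[212,225:245:5,2])
E
```

```text
[0.5895 0.1457 0.0975]
[0.48   0.1386 0.0975]
[0.5848 0.2764 0.0975]
[0.5136 0.1412 0.0975]
[[0.181, 0.0945], [0.1782, 0.0959], [0.1754, 0.0964], [0.173, 0.0939], [0.1703, 0.0933], [0.1677, 0.0929], [0.165, 0.0925], [0.1617, 0.0991], [0.1595, 0.093], [0.1567, 0.0945], [0.154, 0.0936], [0.1512, 0.0948], [0.1486, 0.0943], [0.146, 0.0919], [0.1471, 0.0426], [0.1444, 0.0408], [0.1413, 0.0436], [0.1385, 0.0443], [0.1385, 0.0013], [0.1358, -0.0014], [0.133, -0.0038]]
[0.09179155 0.09614999 0.09591163 1.32584049 0.09554147 0.09590219
 0.0954238 ] [0.10122939 0.09528238 0.09042226 0.09283908]
```

{"api": "arm_command", "payload": {"increments": [[0,0.002,0,0,0,0,0.9],[0,0.0015,0,0,0,0,0.9],[0,0,-0.006,0,0,0,0.9],[0,0,-0.008,0,0,0,0.9],[0,0,-0.008,0,0,0,0.9],[0,0,-0.006,0,0,0,0.9],[0,0,-0.003,0,0,0,0.9],[0,0,-0.001,0,0,0,0.9]]}}

```text
time: 15.1
ee_pos: [0.5273, 0.3084, 0.0412]
orientation: [-1.233, 1.176, -1.175]
contact_force: [-1.6, -0.0, -1.0]
gripper_width: 0.032
```

```bash
python3 snap.py top t14; python3 - <<'E'
from h import *
p=np.load('pics/t14.npz')['p'];cv2.imwrite('pics/t14c.png',cv2.resize(p[150:250,170:320,::-1],None,fx=5,fy=5,interpolation=cv2.INTER_CUBIC))
E
```

```text
15.1 [0.5273067  0.30842994 0.04119348] [-1.60373554 -0.0459461  -1.03124539] 0.03199390716145147
[[ 0.046 -0.002  0.999]
 [-0.999 -0.001  0.046]
 [ 0.001 -1.    -0.002]]
```

View pics/t14c.png

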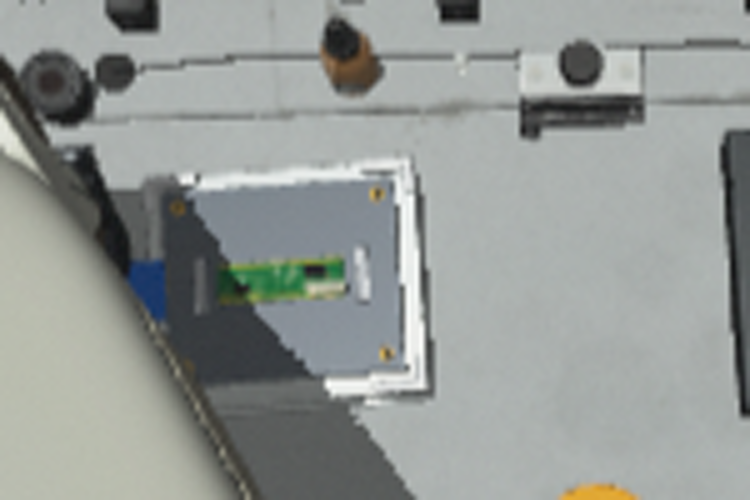

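```bash
python3 - <<'E'
from h import *
a,b=[ray('top',170+u/5-.4,150+v/5-.4,.0635) for u,v in[(391,179),(406,371)]]
m=(a+b)/2;y=np.radians(2.7);print(a,b,np.degrees(np.arctan2(a[1]-b[1],a[0]-b[0])),m[:2]+.065*np.array([-np.sin(y),np.cos(y)]))
E
```

```text
[0.58755728 0.14857077 0.0635    ] [0.47968263 0.14229208 0.0635    ] 3.3310611784735578 [0.53055804 0.21035927]
```

{"api": "arm_command", "payload": {"increments": [[0.001,0,-0.002,0,0,0,0.9],[0,0,-0.003,0,0,0,0.9],[0,0,-0.003,0,0,0,0.9],[0,0,-0.002,0,0,0,0.9],[0,0,-0.001,0,0,0,0.9],[0,0,-0.001,0,0,0,0.9],[0,0,0,0,0,0,0.9],[0,0,0,0,0,0,0.9]]}}

```text
time: 15.82
ee_pos: [0.5292, 0.3089, 0.0307]
orientation: [-1.231, 1.175, -1.175]
contact_force: [-0.5, -0.9, -1.2]
gripper_width: 0.0318
```

```bash
python3 snap.py top t15; python3 snap.py wrist w15; python3 - <<'E'
from h import *
p=np.load('pics/t15.npz')['p'];cv2.imwrite('pics/t15c.png',cv2.resize(p[150:250,170:320,::-1],None,fx=5,fy=5,interpolation=cv2.INTER_CUBIC))
E
```

```text
15.8167 [0.52915103 0.30894581 0.03072204] [-0.53372448 -0.90157739 -1.17122998] 0.031775554134727976
[[ 0.046  0.     0.999]
 [-0.999 -0.     0.046]
 [ 0.    -1.     0.   ]]
15.8667 [0.52921319 0.30899714 0.03082224] [-0.21777299 -0.03521176 -0.63299881] 0.03234484925721677
[[ 0.046  0.     0.999]
 [-0.999  0.     0.046]
 [-0.    -1.     0.   ]]
```

View pics/t15c.png

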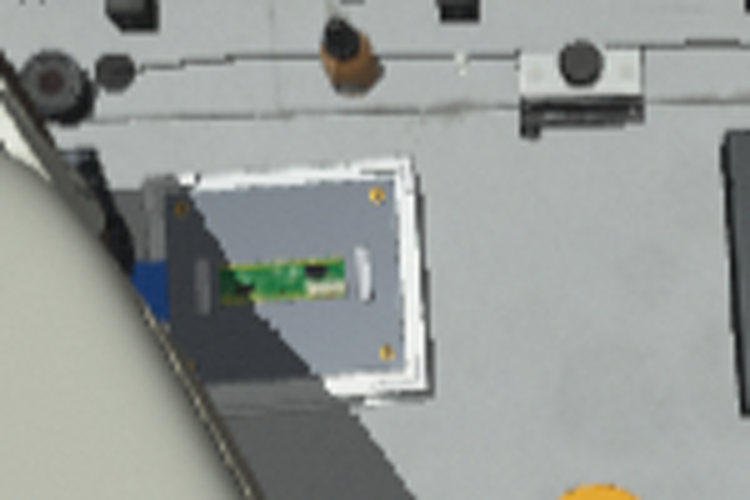

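The plate is now within the guides but hovering about 2 mm above the floor. I'll lower the last bit.

{"api": "arm_command", "payload": {"increments": [[0,0,-0.0005,0,0,0,0.9],[0,0,-0.0005,0,0,0,0.9],[0,0,-0.0004,0,0,0,0.9],[0,0,-0.0003,0,0,0,0.9],[0,0,0,0,0,0,0.9],[0,0,0,0,0,0,0.9],[0,0,0,0,0,0,0.9],[0,0,0,0,0,0,0.9]]}}

```text
time: 16.58
ee_pos: [0.5293, 0.3091, 0.0291]
orientation: [-1.23, 1.175, -1.175]
contact_force: [-1.3, 0.4, -0.3]
gripper_width: 0.0319
```

{"api": "arm_command", "payload": {"increments": [[0,0,-0.0003,0,0,0,0.9],[0,0,-0.0003,0,0,0,0.9],[0,0,0,0,0,0,0.9],[0,0,0,0,0,0,0.9],[0,0,0,0,0,0,0.9],[0,0,0,0,0,0,0.9],[0,0,0,0,0,0,0.9],[0,0,0,0,0,0,0.9]]}}

```text
time: 17.25
ee_pos: [0.5293, 0.3091, 0.0288]
orientation: [-1.23, 1.175, -1.175]
contact_force: [-1.6, 0.1, 5.2]
gripper_width: 0.0316
```

Contact: the vertical force is now +5 N. I'll open slowly, then retreat.

{"api": "arm_command", "payload": {"increments": [[0,0,0,0,0,0,0.55],[0,0,0,0,0,0,0.5],[0,0,0,0,0,0,0.42],[0,0,0,0,0,0,0.3],[0,0,0,0,0,0,0.3],[0,0,0,0,0,0,0.3],[0,0,0,0,0,0,0.3],[0,0,0,0,0,0,0.3]]}}

```text
time: 17.92
ee_pos: [0.5291, 0.3089, 0.0283]
orientation: [-1.231, 1.175, -1.175]
contact_force: [0.7, 0.1, 0.5]
gripper_width: 0.0596
```

```bash
python3 snap.py wrist w16
```

```text
17.9167 [0.52913389 0.30890837 0.02833281] [0.66910068 0.05709727 0.50807384] 0.059610204366458495
[[ 0.046 -0.     0.999]
 [-0.999 -0.     0.046]
 [ 0.    -1.    -0.   ]]
```

View pics/w16.png

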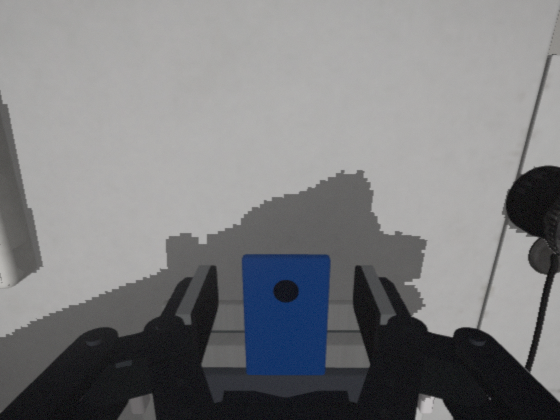

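The tab is free, with gaps on both sides. I'll go straight up.

{"api": "arm_command", "payload": {"increments": [[0,0,0.006,0,0,0,0.3],[0,0,0.012,0,0,0,0.3],[0,0,0.02,0,0,0,0.3],[0,0,0.025,0,0,0,0.3],[0,0,0.03,0,0,0,0.3],[0,0,0.03,0,0,0,0.3],[0,0,0.03,0,0,0,0.3],[0,0,0.02,0,0,0,0.3]]}}

```text
time: 18.63
ee_pos: [0.53, 0.3095, 0.2056]
orientation: [-1.226, 1.173, -1.175]
contact_force: [0.8, 0.1, 0.4]
gripper_width: 0.0596
```

{"api": "arm_command", "payload": {"increments": [[-0.01,0.01,0,0,0,0,0.3],[-0.025,0.01,0,0,0,0,0.3],[-0.03,0.01,0,0,0,0,0.3],[-0.03,0.01,0,0,0,0,0.3],[-0.03,0.01,0,0,0,0,0.3],[-0.03,0.01,0,0,0,0,0.3],[-0.02,0,0,0,0,0,0.3],[0,0,0,0,0,0,0.3]]}}

```text
time: 19.3
ee_pos: [0.3497, 0.369, 0.2012]
orientation: [-1.236, 1.173, -1.171]
contact_force: [1.0, 0.1, -0.1]
gripper_width: 0.0599
```

```bash
python3 snap.py top t17; python3 snap.py scene s17; python3 - <<'E'
from h import *
f=np.load('pics/t17.npz');p=f['p'];cv2.imwrite('pics/t17c.png',cv2.resize(p[150:290,150:320,::-1],None,fx=4.2,fy=4.2,interpolation=cv2.INTER_CUBIC))
q=np.load('pics/s17.npz')['p'];cv2.imwrite('pics/s17c.png',cv2.resize(q[160:340,120:340,::-1],None,fx=3.3,fy=3.3,interpolation=cv2.INTER_CUBIC))
E
```

```text
19.3 [0.34968165 0.36896124 0.20122377] [ 0.96268452  0.06078078 -0.08302512] 0.05985980257664031
[[ 0.051 -0.003  0.999]
 [-0.999 -0.001  0.051]
 [ 0.001 -1.    -0.003]]
19.35 [0.35183283 0.36909573 0.20139658] [0.36525606 0.52537354 0.19808401] 0.060076479749265776
[[ 0.05  -0.001  0.999]
 [-0.999 -0.001  0.05 ]
 [ 0.001 -1.    -0.001]]
```

View pics/t17c.png

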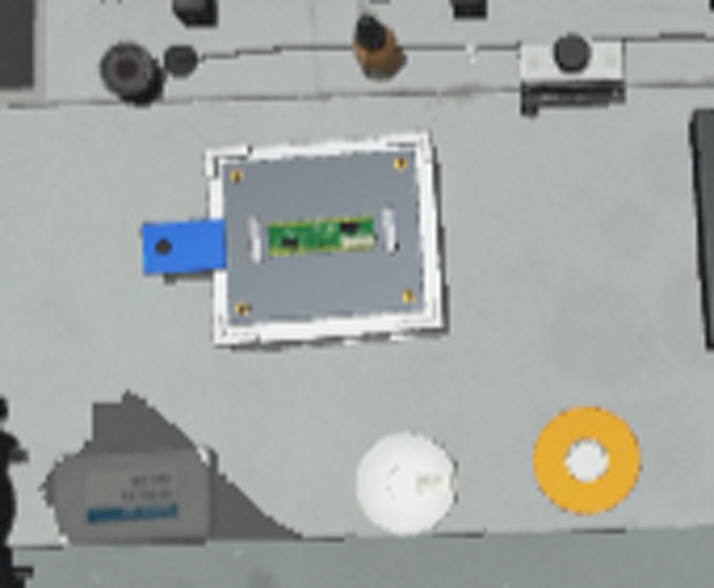

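View pics/s17c.png

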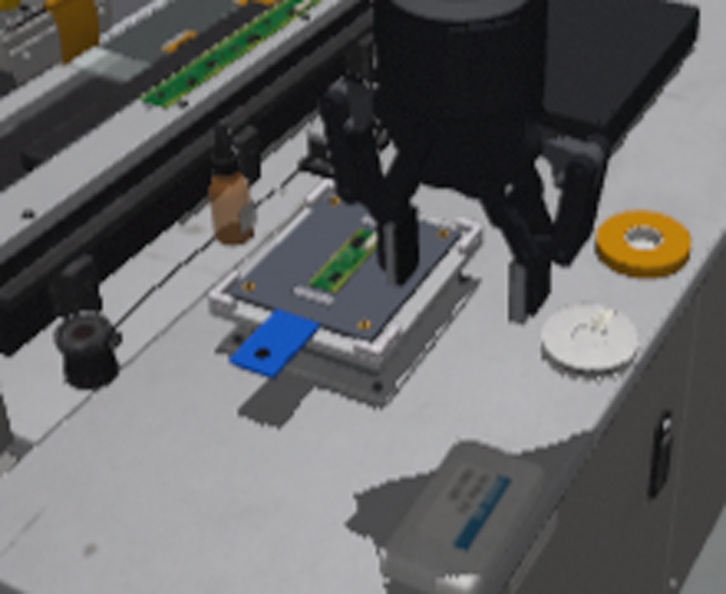

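The plate lies centred inside the four guides, with the tab out over the +y end. One numeric check remains, then I'll hand in.

```bash
python3 - <<'E'
from h import *
f=np.load('pics/t17.npz');p,d=f['p'],f['d'];P=ptmap('top',d)
c=[ray('top',150+u/4.2-.4,150+v/4.2-.4,.051) for u,v in[(221,166),(415,151),(424,314),(230,328)]]
ctr=np.mean(c,0);print('plate',ctr,[np.linalg.norm(c[i]-c[(i+1)%4]).round(4) for i in range(4)])
n=np.array([.5326,.2098]);y=np.radians(2.7);Rm=np.array([[np.cos(y),np.sin(y)],[-np.sin(y),np.cos(y)]]);print('in nest',Rm@(ctr[:2]-n))
m=np.zeros(d.shape,bool);m[192:222,206:247]=1;m&=(P[...,2]<.0535)&(P[...,2]>.047)
A=P[m];k=np.linalg.lstsq(np.c_[A[:,0]-.53,A[:,1]-.21,np.ones(len(A))],A[:,2],rcond=None)[0];print('plane',k)
b=np.array([P[235,240],P[238,215],P[176,215]]);print(b)
E
```

```text
plate [0.5319175  0.21038177 0.051     ] [np.float64(0.13), np.float64(0.1101), np.float64(0.1283), np.float64(0.1094)]
in nest [-0.00065434  0.00061328]
plane [-0.00296154 -0.00032287  0.0502674 ]
[[ 0.45633295  0.17830074  0.00295472]
 [ 0.45012521  0.25039434  0.00074315]
 [ 0.6327997   0.24931265 -0.00084479]]
```

```bash
python3 - <<'E'
from cell import manip
print(manip.close_job())
E
```

```text
the job is handed in; nothing more can be done
None
```

The carrier is in the nest, let go, and the job is handed in after about 19 s; the hand-in reports no verdict.

**What I did:** I pushed the carrier along the slab with the finger tips against its rear end until the tab overhung the edge by about 46 mm. I then pinched the tab at 80 N, lifted it about 75 mm, carried it over and lowered it into the nest until it touched down (about 5 N). After letting go I moved the gripper clear.

**Last checks:**
- **Position:** the plate centre is about (-0.7, +0.6) mm from the nest centre along the nest's x and y axes, and the plate lies inside all four guides. The tab is out over the +y end.
- **Flatness:** a plane fitted to the plate top shows a tilt of about 0.003 rad. Its mean height is 50.3 mm against the expected 51 mm, within the camera error of about 2 mm.
- **Other things:** in the last pictures the dropper, loupe, tape, reel and wipe pack look to be where they were. I did not re-measure them, and I did not re-check the marker, which the arm never went near.

**Disagreements along the way:**
- **Finger-tip height:** the wrist camera's depth put the finger tips about 3–5 mm too high. I set their height by a light touch on the slab instead, which read 5 N.
- **Droop and yaw:** the top camera suggested a slight droop and up to 1° more yaw while the carrier was held. It sat flat once released.

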